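# Tare the dish and print the zero on the balance's printer

### The job

Record the zero for the next weighing: lightly tap the tare bar on the balance, then tap the print key on the little printer, then tap its round paper-feed key, letting each key spring back up before going on to the next. Only touch with the fingertips: do not press hard, do not press the balance's other two keys, and do not shift or lift the balance, the printer, the dish on the pan or the glassware and bottles around them.

Things in the scene. Friction and masses are not known exactly. Their poses are not given: they have to be found in the camera images.
- balance: Light-grey lab balance, loose on rubber feet (about 3 kg): 300 mm deep (x), 200 wide (y), housing 74 high; round 150 mm steel pan on top towards the back, 87 mm up. Origin: centre of its underside. Its front (-x) has a dark sloping panel: a display and, before it, a row of three light-grey keys, from its left (+y): round on/off, small square menu, long tare bar.
- tare_top (a point): Tare bar of the balance: the long bar key, 56 mm wide (y) by 17 mm, at the right (-y) end of the row; top face 62 mm above the bench. Stands 8 mm above the panel. Origin: middle of its top face; z normal to the panel, which slopes down 10 degrees towards the instrument's front (-x); y to the left of a person in front of it. 
- menu_top (a point): Menu key of the balance, to be left alone: small square key 13 by 13 mm, in the row between the other two, 72 mm from the middle of the tare bar. Origin: middle of its top face; z normal to the panel, which slopes down 10 degrees towards the instrument's front (-x); y to the left of a person in front of it. 
- power_top (a point): On/off key of the balance, to be left alone: round, 18 mm across, at the left (+y) end of the row, 114 mm from the middle of the tare bar. Origin: middle of its top face; z normal to the panel, which slopes down 10 degrees towards the instrument's front (-x); y to the left of a person in front of it. 
- printer: Small light-grey printer, loose on rubber feet (about 0.9 kg): 190 mm deep (x), 130 wide (y), housing 64 high, a dark rounded paper-roll hood to 92 mm at the back. Stands left or right of the balance. Origin: centre of its underside. Its front (-x) has a dark sloping panel with two light-grey keys: print (left, +y) and paper feed (right, -y).
- print_top (a point): Print key of the printer: the rectangular key, 34 mm wide (y) by 18 mm; top face 61 mm above the bench. Stands 8 mm above the panel. Origin: middle of its top face; z normal to the panel, which slopes down 10 degrees towards the instrument's front (-x); y to the left of a person in front of it. 
- feed_top (a point): Paper-feed key of the printer: the round key, 16 mm across, 62 mm to the right (-y) of the middle of the print key, at the same height. Stands 8 mm above the panel. Origin: middle of its top face; z normal to the panel, which slopes down 10 degrees towards the instrument's front (-x); y to the left of a person in front of it. 
- tare (a joint): Tare bar: m, 0 = up, 0.006 = fully down. Springs back; 1.2 N starts it, 3.6 N at 0.002, 8.4 N at the stop. Registers when held beyond 0.002 for 0.05 s; harmed above 20 N.
- menu (a joint): Menu key (leave alone): m, 0 = up, 0.006 = fully down. Springs back; 1.2 N starts it, 3.6 N at 0.002, 8.4 N at the stop. Registers when held beyond 0.002 for 0.05 s; harmed above 20 N.
- power (a joint): On/off key (leave alone): m, 0 = up, 0.006 = fully down. Springs back; 1.2 N starts it, 3.6 N at 0.002, 8.4 N at the stop. Registers when held beyond 0.002 for 0.05 s; harmed above 20 N.
- print (a joint): Print key: m, 0 = up, 0.006 = fully down. Springs back; 1.2 N starts it, 3.6 N at 0.002, 8.4 N at the stop. Registers when held beyond 0.002 for 0.05 s; harmed above 20 N.
- feed (a joint): Paper-feed key: m, 0 = up, 0.006 = fully down. Springs back; 1.2 N starts it, 3.6 N at 0.002, 8.4 N at the stop. Registers when held beyond 0.002 for 0.05 s; harmed above 20 N.
- dish: White porcelain weighing dish, 68 mm across, 26 mm high, standing loose on the balance's pan; leave it. Origin: centre of its underside.
- beaker_mid (a point): Small glass beaker, 42 mm across, 60 mm high, standing loose in front of the printer; leave it. Origin: its centre, 30 mm up.
- dropper_mid (a point): Amber glass bottle, 34 mm across, 85 mm high, loose behind the printer; leave it. Origin: on its axis, 42 mm up.
- washbottle_mid (a point): White wash bottle with a blue cap and spout, 72 mm across, 185 mm high, loose to the left (+y) of the instruments; leave it. Origin: on its axis, 70 mm up.
Mind the look-alikes: they are no part of the job. Leave any turquoise look-alike of the printer alone. Of the things shaped like the dish, the white one is meant.

How it is judged:
On the way, in this order (a step that is already met when the one before it is completed fails the run):
1. the tare bar is pressed (the printer's keys up) (value of joint tare above 0.002 m and value of joint each of print, feed below 0.001 m), for 0.05 s.
2. then, the tare bar up again, the print key is pressed (paper feed up) (value of joint print above 0.002 m and value of joint each of tare, feed below 0.001 m), for 0.05 s.
3. then, the print key up again, the paper-feed key is pressed (value of joint feed above 0.002 m and value of joint each of tare, print below 0.001 m), for 0.05 s.
At the end, for the whole second after the job is handed in: all five keys are up (within 1 mm); the balance, printer and dish stand within 10 mm of where they were, at rest, the dish upright on the pan; beaker, amber bottle and wash bottle within 15 mm of where they were (value of joint each of tare, print, feed, menu, power below 0.001 m and distance of each of balance, printer, dish from where it was at the start of the episode below 0.01 m and distance of each of beaker_mid, dropper_mid, washbottle_mid from where it was at the start of the episode below 0.015 m and angle between dish's own z axis and vertical below 0.1 rad and linear speed of each of balance, printer, dish below 0.01 m/s); the robot touches nothing.
It fails at once if the on/off or menu key is pressed down 2 mm (value of joint any of power, menu above 0.002 m).
It fails at once if the balance or printer is pressed with more than 20 N (contact force between any of the fingers, the arm and balance above 20 N or contact force between any of the fingers, the arm and printer above 20 N).
It fails at once if the balance or printer is shifted, turned or lifted by more than 10 mm (distance of any of balance, printer from where it was at the start of the episode above 0.01 m or distance of any of tare_top, power_top, print_top, feed_top from where it was at the start of the episode above 0.015 m).
It fails at once if the dish on the pan is touched with more than 1 N or moved more than 10 mm (distance of dish from where it was at the start of the episode above 0.01 m or contact force between the fingers and dish above 1 N).
It fails at once if the beaker, amber bottle or wash bottle is moved more than 15 mm (distance of any of beaker_mid, dropper_mid, washbottle_mid from where it was at the start of the episode above 0.015 m).
It also fails if it takes over 51 s, if anything falls off the work surface, if the arm or the gripper's body presses on something with over 40 N, if the wrist force passes 120 N, or if a joint passes its speed limit or range.

### The arm

A 7-joint arm with a two-finger parallel gripper is mounted at the origin on the work surface. World frame = base frame: x ahead of the robot, y to its left, z up, the work surface at z = 0. Lengths are in m, angles in rad, forces in N, time in s.
With the tool pointing down it reaches from about 0.35 to 0.775 m from the base axis. Payload 3.1 kg.
Tool frame: the origin (TCP) lies midway between the tips of the shut fingers; the grasp point (between the pads) lies 19 mm behind it; z points along the fingers, y is the direction in which the jaws open and shut (so a half turn about z gives the same grasp; the last joint's range is limited). The gripper opens to 85 mm and grips with 20 to 120 N. Pads are 22 mm wide; open, the fingers measure 114 mm over their backs; the gripper's body (76 mm by 85 mm) begins 54 mm behind the grasp point. The pads swing forward as they close: fully open they stand 13 mm farther back than shut.
Start: joints at [1.26, 0.311, 0.014, 1.512, -0.004, 1.319, -0.027], TCP at [0.146, -0.53, 0.231] pointing down, gripper open.
Joint ranges: [-2.7, 2.7], [-0.3, 1.91], [-1.27, 1.3], [0.12, 2.57], [-1.44, 4.58], [0.2, 2.03], [-3.05, 3.05]. Speed limits (rad/s): [2.79, 2.79, 3.14, 3.14, 3.14, 3.14, 3.14].

### API

Orientations are given as [roll, pitch, yaw] about the fixed x, y, z axes, in that order (R = Rz(yaw) Ry(pitch) Rx(roll)).
In Python, from rig import status, eyes, ticket gives the robot as it stands. The module is installed in compiled form; this text tells all that it offers.
- The arm moves only by the tool play_rows, never from a script. Its argument "targets" is a list of rows, each a list of 7 numbers: the shift along the tool's x, y, z in mm, then the turn, a rotation vector about the tool's x, y, z in degrees, then the gripper's target within -1 to 1 (shut at 1, half-way at 0, fully open at -1). In form: [[x, y, z, ax, ay, az, grip], ...]. A call has 1 to 20 rows; each row shifts and turns the pose as measured when the row begins, along the tool's axes as they then stand; what a row does not reach is not made up. A row lasts 1/8 s, in which the tool goes at most 62.5 mm and 10.7 degrees, less where a joint would pass 70% of its speed; a pose out of reach is approached as far as the arm can. A call with a gripper value outside its range is refused whole. The fingers move at their own pace and stop on an object; "newtons" is the grip in N (left out, the last holds). Time passes only in rows, so rows that do not move let the fingers close. It gives the time, the measured TCP pose, the force and the opening at its end, in the units of the state.
- status.read_state(): the state, without advancing time (a new reading comes with each control period).
- eyes.camera(name): name is "side" or "top"; returns a dict with "color" (400x640x3 uint8, blue, green, red), "K" (3x3 intrinsics, pixels), "dist_coeffs" ([k1, k2, p1, p2, k3] as OpenCV has them; the pictures are not rectified), "rvec" (rotation vector, rad) and "tvec" (3), from world to camera coordinates, as OpenCV has them. Camera axes: x right, y down, z forward; pixel columns grow to the right and rows downward; lengths in m; the calibration is good to about 2 mm. A picture is of the moment at which its call begins. There is no depth.
- ticket.close_job(): hands the job in, once; it reports no verdict.
The state is a dict: "t": time; "joint_positions": joint angles; "qd": joint speeds; "effort": joint torques, N m; "ee_pos": TCP position; "ee_rot": TCP orientation; "contact_force": force on the tool from outside, world axes, zero at the start; "wrist_torque": the same for the moment, N m; "width": finger opening in m.
Only numpy, scipy, OpenCV 4.12 (cv2) and the standard library are available. Lean on these libraries where they do the work, as an engineer would, in place of code of your own. Each camera call takes 0.05 s, during which the arm holds its last target. There are 200 camera calls.

## Working session

There is one attempt and no reset: what is moved stays moved. The work goes in short steps, Python scripts to look and compute and a tool call to move; the robot and the scene stay as the last step left them, time stands still between calls to the robot, and variables do not carry over. Pictures are saved under pics/ and viewed, about 8 in all and at most 12, crops included, and the job is handed in when it is done.

Besides the shell and the picture viewer there is one more tool, called after ">>>" as name(argument=value, ...) on one line, values as JSON. play_rows: Moves the arm, as the interface text tells. Its arguments: {"type":"object","properties":{"targets":{"type":"array","items":{"type":"array","items":{"type":"number"}}},"newtons":{"type":"number"}},"required":["targets"]}

```bash
mkdir -p pics
cat > h.py <<'E'
import cv2,numpy as np
from rig import status,eyes,ticket
from scipy.spatial.transform import Rotation as R
def ray(c,uv):
    p=cv2.undistortPoints(np.array([[uv]],float),c["K"],np.array(c["dist_coeffs"],float))[0,0]
    Rm=cv2.Rodrigues(np.array(c["rvec"],float))[0]; t=np.array(c["tvec"],float).ravel()
    return -Rm.T@t, Rm.T@np.array([p[0],p[1],1])
def at(c,uv,z):
    o,d=ray(c,uv); return o+d*(z-o[2])/d[2]
def proj(c,P):
    return cv2.projectPoints(np.array(P,float).reshape(-1,3),np.array(c["rvec"],float),np.array(c["tvec"],float),c["K"],np.array(c["dist_coeffs"],float))[0].reshape(-1,2)
E
python3 - <<'E'
from h import *
for n in("top","side"):
    c=eyes.camera(n); cv2.imwrite(f"pics/{n}0.png",c["color"]); print(n,ray(c,(320,200)))
print(status.read_state())
E
```

```text
top (array([ 0.50964295, -0.02332629,  1.17079116]), array([ 0.09547338, -0.00250932, -0.9954377 ]))
side (array([ 0.45234663, -1.0014852 ,  0.98120738]), array([ 0.13916948,  0.73718797, -0.66142695]))
{'t': 0.1, 'joint_positions': array([ 1.26029665,  0.31165478,  0.01401421,  1.51288079, -0.0044019 ,
        1.31920091, -0.02718275]), 'qd': array([ 0.00017751, -0.00060385,  0.00035874, -0.00344106, -0.00024124,
       -0.00025805, -0.00106538]), 'effort': array([ 7.89856967e-04, -3.80855620e+01,  1.46648074e-01, -2.31242430e+01,
        1.22090339e-02,  8.08633369e-03,  4.50341145e-05]), 'ee_pos': array([ 0.14589762, -0.52962597,  0.23033119]), 'ee_rot': array([-3.13948165e+00,  9.35356931e-05,  2.68872933e-01]), 'contact_force': array([-0.58252292,  0.15020106, -0.78228725]), 'wrist_torque': array([ 0.05055972, -0.02119498, -0.00304791]), 'width': 0.08562895026044749}
```

View pics/top0.png

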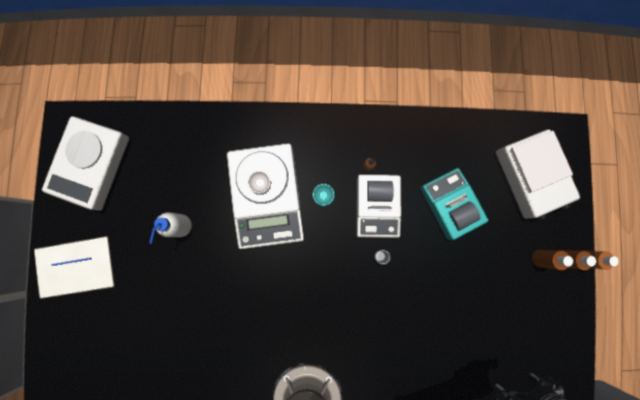

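View pics/side0.png

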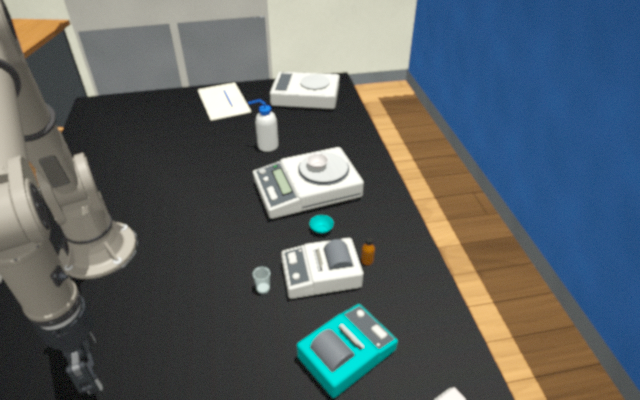

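The top view shows two balances: the white one at (265,195), with the dish, is the one I want, and a keyless scale sits at (85,163). There are three printer-like boxes: the light-grey one at (379,205) is the one I want, with a turquoise look-alike at (455,203) and a grey box at (538,173). Dishes: white at (260,183) and turquoise at (323,194). The beaker is at (382,257), the amber bottle at (370,162) and the wash bottle at (173,225). Next, one close crop.

Run:
```python
import cv2
i=cv2.imread("pics/top0.png")[205:270,220:420]
cv2.imwrite("pics/crop.png",cv2.resize(i,None,fx=4,fy=4,interpolation=cv2.INTER_CUBIC))
i=cv2.imread("pics/side0.png")[150:300,240:380]
cv2.imwrite("pics/crops.png",cv2.resize(i,None,fx=4,fy=4,interpolation=cv2.INTER_CUBIC))
```

```text
(no output)
```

View pics/crop.png

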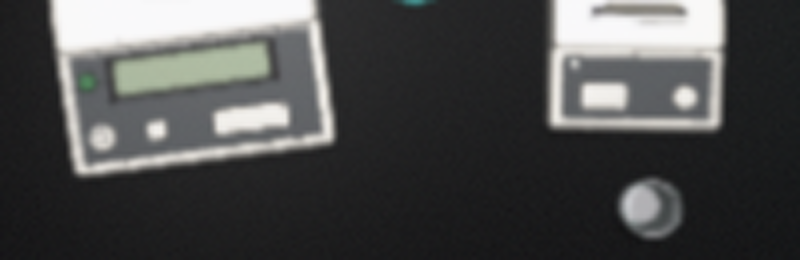

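View pics/crops.png

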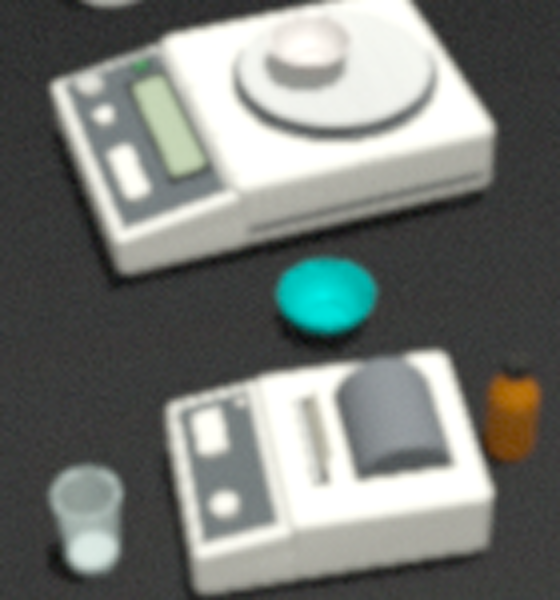

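The crop confirms the choice. Crop pixels: tare bar (251,120), menu (156,130), on/off (102,137), print (604,97), feed (685,97) and beaker (650,209).

Run:
```python
from h import *
ct=eyes.camera("top");cs=eyes.camera("side")
T=dict(tare=(251,120),menu=(156,130),power=(102,137),print=(604,97),feed=(685,97))
S=dict(tare=(129,172),menu=(103,115),power=(89,84),print=(211,433),feed=(224,504))
for k in T:
    z=.0615
    a=at(ct,((T[k][0]+.5)/4-.5+220,(T[k][1]+.5)/4-.5+205),z); b=at(cs,((S[k][0]+.5)/4-.5+240,(S[k][1]+.5)/4-.5+150),z)
    print(k,a.round(4),b.round(4))
print("beaker rim",at(ct,(380,257),.06), at(cs,(261.5,272),.06))
print("beaker base", at(cs,(262.5,289),.0))
```

```text
tare [0.508  0.0849 0.0615] [0.51   0.0833 0.0615]
menu [0.4984 0.1567 0.0615] [0.4975 0.1552 0.0615]
power [0.492  0.1975 0.0615] [0.4905 0.1965 0.0615]
print [ 0.5321 -0.1817  0.0615] [ 0.5337 -0.1857  0.0615]
feed [ 0.5336 -0.2434  0.0615] [ 0.5333 -0.2454  0.0615]
beaker rim [ 0.44804733 -0.21156635  0.06      ] [ 0.45050866 -0.21704366  0.06      ]
beaker base [ 4.47579425e-01 -2.23288958e-01 -1.11022302e-16]
```

```bash
cat >> h.py <<'E'
P=dict(tare=(.509,.084,.062,.15),print=(.533,-.184,.061,0),feed=(.5335,-.2445,.061,0))
def go(k,h):
    "tool-frame shift (mm) and turn (deg) to stand h above key k along its normal"
    s=status.read_state(); x,y,z,w=P[k]; a=np.radians(10)
    tz=np.array([np.sin(a)*np.cos(w),np.sin(a)*np.sin(w),-np.cos(a)]); ty=np.array([np.sin(w),-np.cos(w),0])
    Rt=np.c_[np.cross(ty,tz),ty,tz]; R0=R.from_euler("xyz",s["ee_rot"]).as_matrix()
    print(k,"shift",(R0.T@(np.array([x,y,z])-h*tz-s["ee_pos"])*1e3).round(1),"turn",np.degrees(R.from_matrix(R0.T@Rt).as_rotvec()).round(1),
      "t",s["t"],"pos",s["ee_pos"].round(4),"F",np.round(s["contact_force"],2),"w",round(s["width"],4))
E
python3 -c "
from h import *
go('tare',.1)"
```

```text
tare shift [ 495.8 -497.3   70.8] turn [-0.7 10.   6.8] t 0.2 pos [ 0.146  -0.5298  0.2306] F [ 0.28 -0.1  -0.7 ] w 0.0854
```

>>> play_rows(targets=[[40,-40,0,0,0,0,1],[40,-40,0,0,0,0,1],[40,-40,0,0,0,0,1],[40,-40,0,0,0,0,1],[40,-40,0,0,0,0,1],[40,-40,0,0,0,0,1],[40,-40,0,0,0,0,1],[40,-40,0,0,0,0,1],[40,-40,0,0,0,0,1],[40,-40,0,0,0,0,1],[40,-40,0,0,0,0,1],[0,0,0,0,5,3.5,1],[0,0,0,0,5,3.5,1],[0,0,0,0,0,0,1]], newtons=20)

```text
t: 1.95
ee_pos: [0.4629, 0.0292, 0.2265]
ee_rot: [-3.127, -0.176, 0.142]
contact_force: [-0.5, 0.0, 0.1]
width: -0.0
```

```bash
python3 -c "
from h import *
go('tare',.03)"
```

```text
tare shift [ 23.9 -45.6 141.9] turn [-0.8 -0.1 -0.5] t 1.95 pos [0.4629 0.0292 0.2265] F [-0.52  0.    0.08] w -0.0
```

>>> play_rows(targets=[[12,-23,35,0,0,0,1],[12,-23,35,0,0,0,1],[0,0,35,-0.8,0,-0.5,1],[0,0,30,0,0,0,1],[0,0,0,0,0,0,1]])

```text
t: 2.58
ee_pos: [0.5095, 0.0815, 0.0971]
ee_rot: [3.137, -0.178, 0.149]
contact_force: [-1.0, 0.1, 0.6]
width: -0.0
```

Run:
```python
from h import *
go('tare',.008)
c=eyes.camera("top");s=eyes.camera("side")
f=lambda i:cv2.resize(i,None,fx=4,fy=4,interpolation=cv2.INTER_CUBIC)
a=f(c["color"][195:255,225:325]);b=f(s["color"][130:220,240:340])
cv2.imwrite("pics/t1.png",np.vstack([a,b[:,:400]]))
```

```text
tare shift [-6.3 -2.7 26.5] turn [ 0.3 -0.2 -0. ] t 2.575 pos [0.5095 0.0815 0.0971] F [-1.03  0.11  0.58] w -0.0
```

View pics/t1.png

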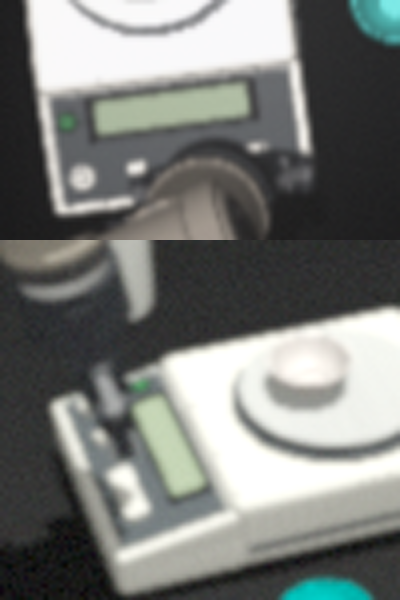

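The fingertips hover over the tare bar, seen in the side part at (122,450). Now I'll lower them in small steps.

>>> play_rows(targets=[[-6,-3,10,0,0,0,1],[0,0,10,0,0,0,1],[0,0,3,0,0,0,1],[0,0,0,0,0,0,1]])

```text
t: 3.18
ee_pos: [0.5116, 0.0841, 0.0781]
ee_rot: [3.135, -0.19, 0.148]
contact_force: [0.3, 0.3, -0.3]
width: 0.0003
```

```bash
python3 -c "
from h import *
go('tare',.0)"
```

```text
tare shift [-5.6 -0.4 15.3] turn [ 0.4 -0.9 -0.1] t 3.175 pos [0.5116 0.0841 0.0781] F [ 0.28  0.31 -0.26] w 0.0003
```

>>> play_rows(targets=[[-5,0,5,0,-1,0,1],[-2,0,5,0,0,0,1],[0,0,2,0,0,0,1],[0,0,0,0,0,0,1]])

```text
t: 3.68
ee_pos: [0.5069, 0.0832, 0.0644]
ee_rot: [3.135, -0.172, 0.147]
contact_force: [0.7, 0.1, 0.4]
width: 0.0003
```

```bash
python3 -c "
from h import *
go('tare',.0)"
```

```text
tare shift [ 1.7 -0.5  2.7] turn [ 0.4  0.1 -0.1] t 3.675 pos [0.5069 0.0832 0.0644] F [0.71 0.11 0.4 ] w 0.0003
```

>>> play_rows(targets=[[1,0,2,0,0,0,1],[0,0,2,0,0,0,1],[0,0,1,0,0,0,1]])

```text
t: 4.05
ee_pos: [0.5091, 0.0835, 0.06]
ee_rot: [3.134, -0.173, 0.147]
contact_force: [-1.1, 0.5, 5.1]
width: -0.0
```

>>> play_rows(targets=[[0,0,1,0,0,0,1],[0,0,0.5,0,0,0,1]])

```text
t: 4.3
ee_pos: [0.5093, 0.0836, 0.0589]
ee_rot: [3.134, -0.173, 0.148]
contact_force: [-2.5, -1.4, 5.1]
width: 0.0001
```

Force is about 5.5 N at roughly 3 mm of travel, so the tare bar is registered. Retreating.

>>> play_rows(targets=[[0,0,-10,0,0,0,1],[0,0,-30,0,0,0,1],[0,0,-40,0,0,0,1],[0,0,0,0,0,0,1]])

```text
t: 4.8
ee_pos: [0.4954, 0.0824, 0.1405]
ee_rot: [3.135, -0.173, 0.148]
contact_force: [-0.1, 0.2, -0.0]
width: 0.0001
```

Run:
```python
from h import *
go('print',.05)
```

```text
print shift [-15.8 267.6  29.7] turn [-1.1  0.   8.4] t 4.8 pos [0.4954 0.0824 0.1405] F [-0.1   0.21 -0.01] w 0.0001
```

>>> play_rows(targets=[[0,45,0,0,0,0,1],[0,45,0,0,0,0,1],[-4,45,0,0,0,0,1],[-4,45,0,0,0,0,1],[-4,45,0,0,0,0,1],[-4,43,0,0,0,0,1],[0,0,0,-1,0,8.4,1],[0,0,0,0,0,0,1]])

```text
t: 5.8
ee_pos: [0.5173, -0.1932, 0.1337]
ee_rot: [-3.137, -0.168, -0.002]
contact_force: [0.1, -0.0, 0.4]
width: -0.0005
```

Run:
```python
from h import *
go('print',.03)
c=eyes.camera("top")
a=cv2.resize(c["color"][205:270,220:420],None,fx=4,fy=4,interpolation=cv2.INTER_CUBIC)
cv2.imwrite("pics/t2.png",a)
```

```text
print shift [ 3.1 -9.  44.4] turn [-0.3  0.4 -0.1] t 5.8 pos [ 0.5173 -0.1932  0.1337] F [ 0.09 -0.02  0.36] w -0.0005
```

View pics/t2.png

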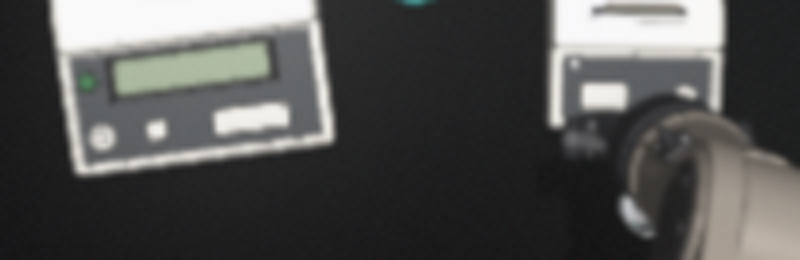

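The balance stands where it was and the tare bar is at (251,120), as before. The gripper is at the printer, so I'll descend on the print key.

>>> play_rows(targets=[[3,-9,22,0,0,0,1],[0,0,20,0,0,0,1],[0,0,12,0,0,0,1],[0,0,0,0,0,0,1]])

```text
t: 6.35
ee_pos: [0.5292, -0.1828, 0.079]
ee_rot: [-3.138, -0.167, 0.009]
contact_force: [0.3, 0.9, -0.4]
width: -0.0003
```

```bash
python3 -c "
from h import *
go('print',.0)"
```

```text
print shift [ 0.7  1.3 18.4] turn [-0.3  0.4  0.5] t 6.35 pos [ 0.5292 -0.1828  0.079 ] F [ 0.34  0.87 -0.4 ] w -0.0003
```

>>> play_rows(targets=[[0,1,8,0,0,0,1],[0,0,6,0,0,0,1],[0,0,2,0,0,0,1],[0,0,0,0,0,0,1]])

```text
t: 6.85
ee_pos: [0.5331, -0.1843, 0.0638]
ee_rot: [-3.14, -0.17, 0.01]
contact_force: [-0.5, 0.6, 0.9]
width: 0.0001
```

```bash
python3 -c "
from h import *
go('print',.0)"
```

```text
print shift [-0.6 -0.3  2.7] turn [-0.2  0.3  0.6] t 6.85 pos [ 0.5331 -0.1843  0.0638] F [-0.49  0.59  0.92] w 0.0001
```

>>> play_rows(targets=[[0,0,2,0,0,0,1],[0,0,2,0,0,0,1],[0,0,1.5,0,0,0,1],[0,0,1,0,0,0,1]])

```text
t: 7.35
ee_pos: [0.5345, -0.1845, 0.0583]
ee_rot: [-3.141, -0.171, 0.01]
contact_force: [-2.4, -0.1, 3.9]
width: 0.0002
```

>>> play_rows(targets=[[0,0,1,0,0,0,1],[0,0,1,0,0,0,1]])

```text
t: 7.6
ee_pos: [0.5348, -0.1845, 0.0569]
ee_rot: [-3.141, -0.17, 0.01]
contact_force: [-2.7, 0.6, 5.3]
width: -0.0002
```

Print is pressed at about 6 N, roughly 4 mm down. Retreating and moving to feed.

>>> play_rows(targets=[[0,0,-10,0,0,0,1],[0,0,-30,0,0,0,1],[0,30,0,0,0,0,1],[0,30,0,0,0,0,1],[0,0,0,0,0,0,1]])

```text
t: 8.22
ee_pos: [0.5297, -0.2456, 0.0988]
ee_rot: [3.141, -0.174, 0.012]
contact_force: [0.6, 0.3, 0.2]
width: 0.0001
```

```bash
python3 -c "
from h import *
go('feed',.02)"
```

```text
feed shift [-2.8 -1.1 17.9] turn [-0.1  0.   0.7] t 8.225 pos [ 0.5297 -0.2456  0.0988] F [0.64 0.3  0.21] w 0.0001
```

>>> play_rows(targets=[[-3,-1,12,0,0,0,1],[0,0,10,0,0,0,1],[0,0,8,0,0,0.7,1],[0,0,3,0,0,0,1],[0,0,0,0,0,0,1]])

```text
t: 8.85
ee_pos: [0.5321, -0.2387, 0.0621]
ee_rot: [-3.135, -0.171, 0.005]
contact_force: [-0.0, 0.0, 0.1]
width: -0.0001
```

```bash
python3 -c "
from h import *
go('feed',.0)"
```

```text
feed shift [1.1 5.8 1.3] turn [-0.4  0.2  0.3] t 8.85 pos [ 0.5321 -0.2387  0.0621] F [-0.05  0.02  0.06] w -0.0001
```

>>> play_rows(targets=[[0,3,-3,0,0,0,1],[0,4,0,0,0,0,1],[0,0,0,0,0,0,1]])

```text
t: 9.22
ee_pos: [0.5323, -0.2468, 0.0662]
ee_rot: [-3.137, -0.173, 0.005]
contact_force: [-0.1, 0.5, 0.9]
width: -0.0004
```

```bash
python3 -c "
from h import *
go('feed',.0)"
```

```text
feed shift [ 0.3 -2.3  5.3] turn [-0.3  0.1  0.3] t 9.225 pos [ 0.5323 -0.2468  0.0662] F [-0.08  0.52  0.9 ] w -0.0004
```

>>> play_rows(targets=[[0,-1,3,0,0,0,1],[0,0,2,0,0,0,1],[0,0,2,0,0,0,1],[0,0,1.5,0,0,0,1]])

```text
t: 9.72
ee_pos: [0.5341, -0.2461, 0.0582]
ee_rot: [-3.137, -0.173, 0.004]
contact_force: [-2.6, -0.0, 4.0]
width: 0.0
```

>>> play_rows(targets=[[0,0,1,0,0,0,1],[0,0,1,0,0,0,1]])

```text
t: 9.98
ee_pos: [0.5343, -0.2461, 0.0569]
ee_rot: [-3.138, -0.173, 0.005]
contact_force: [-2.5, 0.1, 6.5]
width: 0.0002
```

Feed is pressed at about 7 N. Retreating up and clear, followed by a final look.

>>> play_rows(targets=[[0,0,-10,0,0,0,1],[0,0,-30,0,0,0,1],[0,0,-50,0,0,0,1],[0,0,-50,0,0,0,1],[-40,0,-10,0,0,0,1],[-40,0,0,0,0,0,1],[0,0,0,0,0,0,1],[0,0,0,0,0,0,1]])

```text
t: 10.98
ee_pos: [0.4281, -0.2463, 0.1967]
ee_rot: [-3.139, -0.176, 0.008]
contact_force: [-1.1, 0.2, -0.6]
width: 0.0002
```

Run:
```python
from h import *
go('feed',.0)
c=eyes.camera("top");s=eyes.camera("side")
f=lambda i,k:cv2.resize(i,None,fx=k,fy=k,interpolation=cv2.INTER_CUBIC)
cv2.imwrite("pics/end.png",np.hstack([f(c["color"][140:270,220:420],2),f(s["color"][140:270,220:420],2)]))
for n,i in(("top",c),("side",s)):
    d=cv2.absdiff(i["color"],cv2.imread(f"pics/{n}0.png")).max(2)
    for k,r in dict(bal=((140,255,222,306) if n=="top" else (145,220,245,365)),prn=((170,240,352,405) if n=="top" else (235,300,278,365))).items():
        e=d[r[0]:r[1],r[2]:r[3]]; print(n,k,(e>60).sum(),e.mean().round(1))
```

```text
feed shift [ 80.   -0.6 152.1] turn [-0.2 -0.1  0.4] t 10.975 pos [ 0.4281 -0.2463  0.1967] F [-1.12  0.16 -0.63] w 0.0002
top bal 0 0.8
top prn 0 0.9
side bal 0 2.6
side prn 0 2.3
```

View pics/end.png

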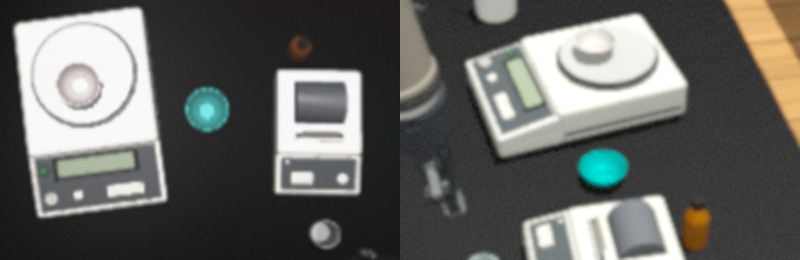

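The balance, dish, printer, beaker at (325,233) and amber bottle at (300,45) all stand as before, and the gripper is clear. Handing in.

```bash
python3 -c "
from h import *
print(ticket.close_job())"
```

```text
the job is handed in; nothing more can be done
None
```

I tapped the tare bar, then the print key, then the round paper-feed key with closed fingertips, and handed the job in at about 11 s. Each press was about 5.5–7 N and, judged from force and height, roughly 3–4.5 mm deep. I retreated fully after each one so the key could spring back before the next.

- **Instruments:** the before/after pictures show no change over the balance with its dish or over the printer, in either camera. The gripper is clear of everything.
- **Glassware:** by eye in the last picture, the beaker and amber bottle look unmoved. I did not measure them. The wash bottle was only partly in view at the end, but the arm never went near it.
- **Small correction:** on the feed key I first came down about 6 mm to one side without touching, and shifted over before pressing.
- **Not confirmed directly:** key travel cannot be read from the robot, so that each press registered rests on force and height. No check failed.

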